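# Free the inspection lamp's locking collar and push its filter slide home

## Task

The big knurled locking collar on top of the inspection lamp clamps the lamp's filter slide. Roll a fingertip round the collar's knurled rim to loosen it by two full turns (anticlockwise seen from above, right to within about a tenth of a turn), then push the filter slide by its black end block fully home, until the block lies against the lamp housing, and move clear. Use the fingertips only: do not lift or tip the slide, and leave everything else on the bench where it is.

Things in the scene. Friction and masses are not known exactly. Their poses are not given: they have to be found in the camera images.
- lamp: Fixed grey inspection-lamp housing, 130 x 130 mm, 60 mm high; origin at the centre of its underside, z up. On its local -y side a steel sill, 74 mm wide and 20 mm high with 6 mm edge rails, runs out 85 mm and carries the filter slide. A short dark line on the housing top at its local -x edge points at the collar.
- collar (a joint): Angle of the knurled collar, rad: 0 = tight (every start), grows anticlockwise seen from above (loosening), continuous over turns; 12.57 = two full turns, end stop at 18.85. Vertical axis. Stays where left; takes about 0.05 N m (a little over 1 N along the rim). It climbs 4 mm per turn and blocks the slide for about the first 1.3 turns.
- collar_center (a point): Centre of the aluminium knurled collar, on its axis, half-way up. The collar is 96 mm in diameter over the 30 upright rounded ribs of its rim and 24 mm high; tight, its rim spans 62 to 86 mm above the bench (2 mm above the housing top), after two turns 8 mm higher. A 52 mm lens fills its middle.
- collar_mark (a point): Black index bar, 14 x 8 mm, lying radially on top of the collar, its centre 37.5 mm from the axis; goes round with it. When tight it lies towards the lamp's local -x, at the dark line on the housing.
- slide_block (a point): Centre of the black end block of the loose filter slide (200 to 420 g): 59 mm wide (local x), 34 mm long (local y), 34 mm high, from 20 to 54 mm above the bench; axes parallel to the lamp's. It is pushed along local +y, into the housing, on its outer (-y) face, 17 mm from this point. At the start it is 40 to 55 mm short of home.
- lamp_home (a point): Point fixed to the lamp, axes as the lamp's, 82 mm from the housing's centre towards local -y and 37 mm above the bench: slide_block coincides with it when the slide is fully home, the block's inner face against the housing wall (a hard stop).
- slide: The filter slide as one body (block and plate); origin at the centre of the underside of its end block, 17 mm below slide_block.
- spare_slide: Bystander: spare filter slide lying beside the lamp, 60 x 140 mm, 30 mm high. Origin at the centre of its underside.
- lens_cap: Bystander: black lens cap, 60 mm across, 18 mm high. Origin at the centre of its underside.
- vial: Bystander: small amber vial with white cap, 34 mm across, 62 mm high. Origin at the centre of its underside.
- beaker: Bystander: glass beaker, 68 mm across, 85 mm high. Origin at the centre of its underside.
- reagent: Bystander: white bottle with black cap, 64 mm across, 110 mm high. Origin at the centre of its underside.
- loupe: Bystander: black loupe ring, 64 mm across, 30 mm high. Origin at the centre of its underside.
- samples: Bystander: cardboard sample box, 100 x 70 x 35 mm. Origin at the centre of its underside.
- dish: Bystander: shallow white dish, 90 mm across, 18 mm high. Origin at the centre of its underside.
Things that resemble listed ones, but are neither listed nor needed, are in the scene too. Leave any orange or yellow look-alike of the slide alone.

How it is judged (in metres and radians):
On the way, in this order (a step that is already met when the one before it is completed fails the run):
1. the collar is loosened two full turns (within 0.8 rad) while the slide is still out (more than 25 mm short of home) (value of joint collar between 11.7664 and 13.3664 rad and y of slide_block in the frame of lamp_home below -0.025 m), for 0.2 s.
2. the slide is pushed home: within 3 mm (y of slide_block in the frame of lamp_home above -0.003 m), for 0.2 s.
At the end, for the whole second after the job is handed in: The collar stands at two full turns (12.57 rad, within 0.8 rad either way) and is still, the slide's end block is within 3 mm of home, flat on its sill (not raised by 5 mm nor tilted by 0.08 rad) and at rest (value of joint collar between 11.7664 and 13.3664 rad and y of slide_block in the frame of lamp_home above -0.003 m and height (world z) of slide_block below 0.042 m and angle between slide_block's own z axis and vertical below 0.08 rad and linear speed of slide below 0.01 m/s and velocity of joint collar between -0.05 and 0.05 rad/s); the robot touches nothing.
It fails at once if the filter slide is lifted (its block 12 mm up) or tipped (height (world z) of slide_block above 0.049 m or angle between slide_block's own z axis and vertical above 0.25 rad).
It fails at once if something else on the bench is shifted, knocked over or lifted (25 mm) (distance of any of spare_slide, lens_cap, vial, beaker, reagent, loupe, samples, dish from where it was at the start of the episode above 0.025 m).
It also fails if it takes over 67 s, if anything falls off the work surface, if the arm or the gripper's body presses on something with over 40 N, if the wrist force passes 120 N, or if a joint passes its speed limit or range.

## Robot

A 6-joint arm with a two-finger parallel gripper is mounted at the origin on the work surface. World frame = base frame: x ahead of the robot, y to its left, z up, the work surface at z = 0. Lengths are in mm, angles in rad, forces in N, time in s.
With the tool pointing down it reaches from about 275 to 750 mm from the base axis. Payload 10.2 kg.
Tool frame: the origin (TCP) lies at the very end of the fingers, on their centre line; the grasp point (between the pads) lies 19 mm behind it; x points along the fingers, y is the direction in which the jaws open and shut, and the axes are right-handed (so a half turn about x gives the same grasp; the last joint's range is limited). The gripper opens to 85 mm and grips with 20 to 120 N. Pads are 22 mm wide; open, the fingers measure 114 mm over their backs; the gripper's body (76 mm by 85 mm) begins 54 mm behind the grasp point. The pads swing forward as they close: fully open they stand 13 mm farther back than shut.
Start: joints at [0.916, 0.313, 1.498, -0, 1.331, -0.223], TCP at [219.729, 476.813, 231.294] pointing down, gripper open.
Joint ranges: [-2.94, 2.94], [-0.97, 2.17], [0.19, 2.56], [-1.23, 4.37], [0.02, 3.11], [-2.88, 2.88]. Speed limits (rad/s): [2.39, 2.39, 3.01, 3.14, 3.14, 3.14].

## Interface

Orientations are given as a unit quaternion [w, x, y, z].
In Python, from rig import ctrl, viewer, finish_job gives the robot as it stands.
- The arm moves only by the tool carry_out, never from a script. Its argument "targets" is a list of rows, each an object of numbers: "x", "y", "z": the shift along the world's x, y, z in m; "ax", "ay", "az": the turn, a rotation vector about the world's x, y, z in rad; "hand": the opening, from -1 (shut) to 1 (fully open). A call has 1 to 5 rows; each row is the pose to reach, as a shift and turn from the pose commanded when the call began; what a row does not reach only later rows make up. A row lasts 1/8 s, in which the tool goes at most 62.5 mm and 10.7 degrees, less where a joint would pass 70% of its speed; a pose out of reach is approached as far as the arm can. A call with a gripper value outside its range is refused whole. The fingers move at their own pace and stop on an object; "grip_force" is the grip in N (left out, the last holds). Time passes only in rows, so rows that repeat a pose let the fingers close. It gives the time, the measured TCP pose, the force and the opening at its end, in the units of the state.
- ctrl.sense(): the state, without advancing time (a new reading comes with each control period).
- viewer.capture(name): name is "scene" or "side" or "wrist"; returns the picture (384x512x3 uint8, blue, green, red); there is no depth.
- viewer.camera_info(name): a dict with "fx", "fy", "cx", "cy" (pixels), "k1" (the pictures are not rectified: a ray, as slopes to the right and down, at radius r is drawn at 1 + k1 r^2 times it, then the intrinsics apply), "R" (3x3) and "t" (3): a world point X has camera coordinates R X + t. Camera axes: x right, y down, z forward; pixel columns grow to the right and rows downward; lengths in mm; the calibration is good to about 2 mm. A picture is of the moment at which its call begins: read the wrist's pose just before it. camera_info takes no time and is no camera call; for the wrist camera it gives the pose at the moment of the call.
- finish_job(): hands the job in, once; it reports no verdict.
The state is a dict: "time_s": time; "joints": joint angles; "dq": joint speeds; "tau": joint torques, N m; "eef_pos": TCP position; "ee_rot": TCP orientation; "force": force on the tool from outside, world axes, zero at the start; "wrist_torque": the same for the moment, N m; "grip_width": opening from 0.0 (shut) to 1.0 (fully open).
Only numpy, scipy, OpenCV 4.12 (cv2) and the standard library are available. Lean on these libraries where they do the work, as an engineer would, in place of code of your own. Each camera call takes 0.05 s, during which the arm holds its last target. There are 200 camera calls.

## Working session

There is one attempt and no reset: what is moved stays moved. The work goes in short steps, Python scripts to look and compute and a tool call to move; the robot and the scene stay as the last step left them, time stands still between calls to the robot, and variables do not carry over. Pictures are saved under pics/ and viewed, about 8 in all and at most 12, crops included, and the job is handed in when it is done.

Besides the shell and the picture viewer there is one more tool, called after "Request:" as name([rows], argument=value, ...), one row to a line, values as JSON. carry_out: Moves the arm, as the interface text tells. Its arguments: {"type":"object","properties":{"targets":{"type":"array"},"grip_force":{"type":"number"}},"required":["targets"]}

```bash
ls; mkdir -p pics; python3 - <<'E'
from rig import ctrl, viewer
import cv2
s=ctrl.sense(); print({k:s[k] for k in ('time_s','eef_pos','ee_rot','grip_width','force')})
for n in ('scene','side'):
    im=viewer.capture(n); cv2.imwrite(f'pics/{n}0.png',im)
    i=viewer.camera_info(n); print(n,i)
a=cv2.imread('pics/scene0.png');cv2.imwrite('pics/scene0b.png',cv2.resize(a,(800,600),interpolation=cv2.INTER_CUBIC))
E
```

```text
pics
{'time_s': 0.0, 'eef_pos': array([219.55657249, 476.59880815, 230.73761855]), 'ee_rot': array([ 0.6905126 ,  0.1510399 ,  0.69087841, -0.151876  ]), 'grip_width': 1.0014794837950536, 'force': array([ 0.99624139, -0.23113155, -0.3695278 ])}
scene {'fx': 400.7519136956832, 'fy': 400.7519136956832, 'cx': 250.11947340040402, 'cy': 191.2757199541369, 'k1': 0.0462615177342681, 'R': array([[ 0.47298452,  0.88097415,  0.0130453 ],
       [ 0.7115603 , -0.373213  , -0.59531   ],
       [-0.51958404,  0.29085493, -0.80339021]]), 't': array([-271.391815 , -342.1842176, 1558.5013911])}
side {'fx': 381.6120456165183, 'fy': 381.6120456165183, 'cx': 257.67652918343515, 'cy': 194.59529108433722, 'k1': -0.05296213675754765, 'R': array([[ 0.7556525 , -0.65480578,  0.01478824],
       [-0.36938777, -0.44470499, -0.81595965],
       [ 0.5408715 ,  0.61111935, -0.57791968]]), 't': array([-430.06132538,  270.95598338,  778.82523621])}
```

View pics/scene0b.png

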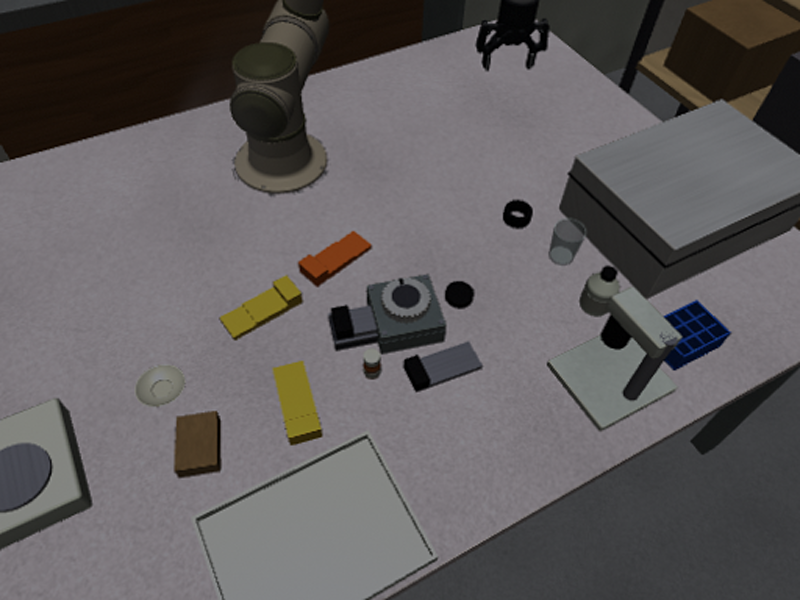

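View pics/side0.png

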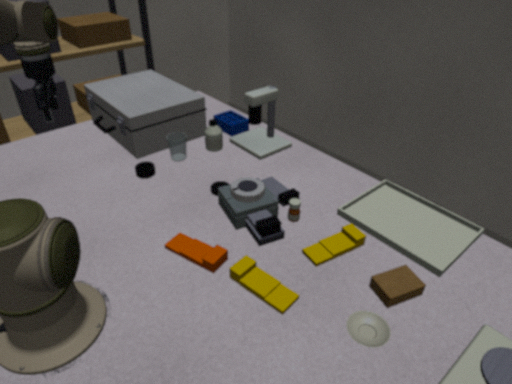

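```bash
cat > h.py <<'E'
import numpy as np
def ray(info,u,v):
    x=np.array([(u-info['cx'])/info['fx'],(v-info['cy'])/info['fy']]); y=x.copy()
    for _ in range(20): y=x/(1+info['k1']*(y@y))
    R=np.array(info['R']);t=np.array(info['t'])
    return -R.T@t, R.T@np.array([y[0],y[1],1])
def at_z(info,u,v,z):
    o,d=ray(info,u,v); return o+d*(z-o[2])/d[2]
def proj(info,X):
    c=np.array(info['R'])@np.array(X,float)+np.array(info['t']); y=c[:2]/c[2]; y=y*(1+info['k1']*(y@y))
    return np.array([y[0]*info['fx']+info['cx'],y[1]*info['fy']+info['cy']])
E
python3 - <<'E'
from rig import viewer
from h import *
i=viewer.camera_info('scene')
for n,u,v,z in [('collar',406,296,86),('block top',343,316,54),('vial top',373,350,62),('cap',459,293,18),('spare blk',416,370,30),('spare far',478,353,30),('orange1',320,268,30),('orange2',360,238,20),('yel',285,288,30),('yel3',295,375,25),('h1',368,288,60),('h2',430,277,60),('h3',444,327,60),('h4',383,343,60),('loupe',518,210,30)]:
    print(n,at_z(i,u/1.5625,v/1.5625,z).round())
print(viewer.camera_info('wrist'))
E
```

```text
collar [564.  37.  86.]
block top [530. -82.  54.]
vial top [630. -69.  62.]
cap [565. 165.  18.]
spare blk [689.  -9.  30.]
spare far [712. 115.  30.]
orange1 [380. -66.  30.]
orange2 [335.  51.  20.]
yel [ 396. -151.   30.]
yel3 [ 590. -212.   25.]
h1 [495. -10.  60.]
h2 [528. 114.  60.]
h3 [646.  76.  60.]
h4 [624. -44.  60.]
loupe [434. 403.  30.]
{'fx': 267.04204513179445, 'fy': 267.04204513179445, 'cx': 254.66057901036663, 'cy': 187.72028390923617, 'k1': 0.011205682986100926, 'R': array([[ 0.41746985,  0.90869007, -0.00113232],
       [ 0.8644986 , -0.39678294,  0.30855383],
       [ 0.27993051, -0.12979081, -0.95120621]]), 't': array([-524.85840918,  -41.30849695,  380.66613095])}
```

Request:
carry_out([
  {"x": 0.03, "y": -0.04, "z": 0.02, "hand": -1},
  {"x": 0.07, "y": -0.09, "z": 0.02, "hand": -1},
  {"x": 0.105, "y": -0.135, "z": 0.02, "hand": -1},
  {"x": 0.14, "y": -0.18, "z": 0.02, "hand": -1},
  {"x": 0.175, "y": -0.225, "z": 0.02, "hand": -1},
])

```text
invalid input at $.targets[0]: expected keys x, y, z, ax, ay, az, hand
```

Request:
carry_out([
  {"x": 0.035, "y": -0.045, "z": 0, "az": 0.05, "hand": -1},
  {"x": 0.07, "y": -0.09, "z": 0, "az": 0.1, "hand": -1},
  {"x": 0.105, "y": -0.135, "z": 0, "az": 0.15, "hand": -1},
  {"x": 0.14, "y": -0.18, "z": 0, "az": 0.18, "hand": -1},
  {"x": 0.17, "y": -0.215, "z": 0, "az": 0.18, "hand": -1},
])

```text
invalid input at $.targets[0]: expected keys x, y, z, ax, ay, az, hand
```

```bash
python3 - <<'E'
from rig import ctrl, viewer
import cv2,pickle
s=ctrl.sense(); print(s)
i=viewer.camera_info('wrist'); im=viewer.capture('wrist'); cv2.imwrite('pics/w1.png',im); pickle.dump(i,open('w1.pkl','wb'))
cv2.imwrite('pics/w1b.png',cv2.resize(im,(800,600),interpolation=cv2.INTER_CUBIC))
E
```

```text
{'time_s': 0.1, 'joints': array([ 9.15610934e-01,  3.13394363e-01,  1.49832034e+00,  6.82021067e-06,
        1.33099492e+00, -2.23381890e-01]), 'dq': array([ 0.00133565, -0.00322151, -0.00344313, -0.00016222, -0.00131452,
       -0.00235077]), 'tau': array([ 2.41631235e-03, -4.12894428e+01, -2.60141695e+01, -1.85032013e-04,
        3.08378687e-03,  7.83529146e-06]), 'eef_pos': array([219.58535949, 476.63814449, 230.80748746]), 'ee_rot': array([ 0.69052001,  0.15112642,  0.69086015, -0.15183926]), 'force': array([ 0.35338682, -0.23879481, -0.69560627]), 'wrist_torque': array([ 0.02688794, -0.01342114,  0.02283456]), 'grip_width': 0.9994090643812574}
```

View pics/w1b.png

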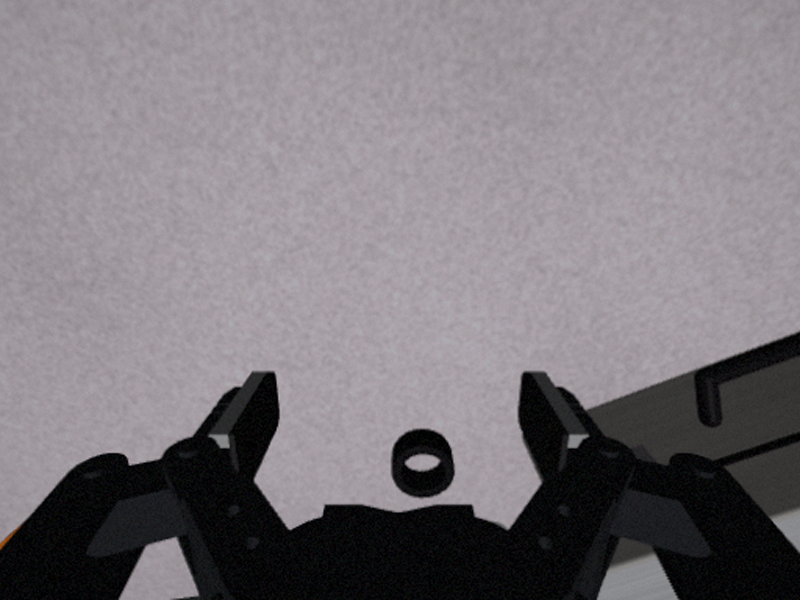

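Request:
carry_out([
  {"x": 0.03, "y": -0.04, "z": 0.02, "ax": 0, "ay": 0, "az": 0, "hand": -1},
  {"x": 0.07, "y": -0.09, "z": 0.02, "ax": 0, "ay": 0, "az": 0, "hand": -1},
  {"x": 0.105, "y": -0.135, "z": 0.02, "ax": 0, "ay": 0, "az": 0, "hand": -1},
  {"x": 0.14, "y": -0.18, "z": 0.02, "ax": 0, "ay": 0, "az": 0, "hand": -1},
  {"x": 0.175, "y": -0.225, "z": 0.02, "ax": 0, "ay": 0, "az": 0, "hand": -1},
])

```text
time_s: 0.78
eef_pos: [395.5, 250.2, 251.3]
ee_rot: [0.691, 0.152, 0.691, -0.151]
force: [0.2, 0.5, -0.4]
grip_width: -0.0
```

Request:
carry_out([
  {"x": 0.035, "y": -0.045, "z": 0, "ax": 0, "ay": 0, "az": 0.05, "hand": -1},
  {"x": 0.07, "y": -0.09, "z": 0, "ax": 0, "ay": 0, "az": 0.1, "hand": -1},
  {"x": 0.105, "y": -0.135, "z": 0, "ax": 0, "ay": 0, "az": 0.15, "hand": -1},
  {"x": 0.14, "y": -0.18, "z": 0, "ax": 0, "ay": 0, "az": 0.18, "hand": -1},
  {"x": 0.17, "y": -0.215, "z": 0, "ax": 0, "ay": 0, "az": 0.18, "hand": -1},
])

```text
time_s: 1.4
eef_pos: [565.7, 34.8, 251.0]
ee_rot: [0.701, 0.089, 0.702, -0.089]
force: [-0.4, 0.4, 0.3]
grip_width: 0.001
```

```bash
cat > snap.py <<'E'
import sys,cv2,pickle
from rig import ctrl, viewer
def snap(name,cam='wrist'):
    s=ctrl.sense(); i=viewer.camera_info(cam); im=viewer.capture(cam)
    pickle.dump(i,open(name+'.pkl','wb')); cv2.imwrite(f'pics/{name}.png',im)
    cv2.imwrite(f'pics/{name}b.png',cv2.resize(im,(800,600),interpolation=cv2.INTER_CUBIC)); return s
if __name__=='__main__':
    s=snap(sys.argv[1]); print(s['time_s'],s['joints'].round(2),s['eef_pos'].round(1),s['ee_rot'].round(4),s['force'].round(1))
E
python3 snap.py w2
```

```text
1.4 [-0.15  0.39  1.33 -0.    1.41 -1.46] [565.7  34.8 251. ] [ 0.7013  0.089   0.7016 -0.0891] [-0.4  0.4  0.3]
```

View pics/w2b.png

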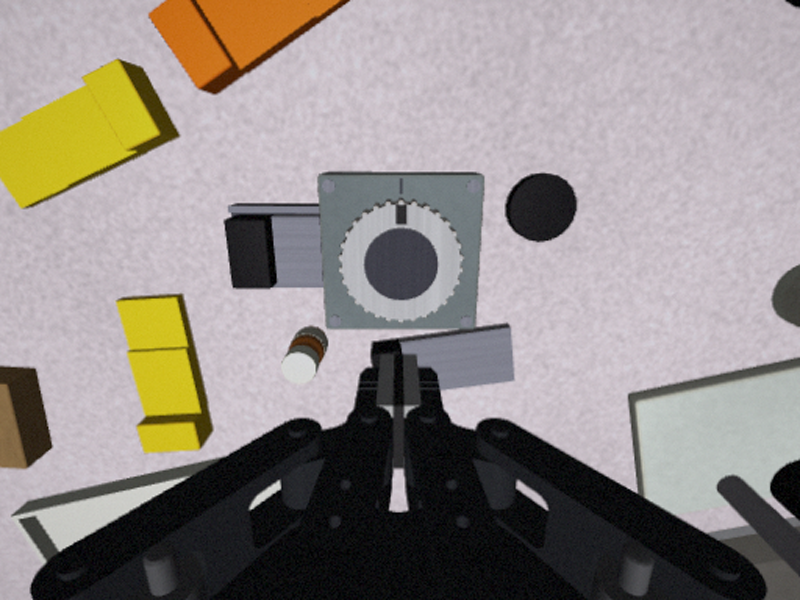

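```bash
python3 - <<'E'
from h import *; import pickle
i=pickle.load(open('w2.pkl','rb'))
P=lambda u,v,z: at_z(i,u/1.5625,v/1.5625,z).round(1)
c=P(401,261,86);print('collar',c)
H=[P(*p,60) for p in [(320,174),(483,174),(477,328),(326,328)]];print('housing',H,np.mean(H,0))
for a,b in [(0,1),(3,2),(0,3),(1,2)]:
    d=H[b]-H[a];print(np.linalg.norm(d),np.degrees(np.arctan2(d[1],d[0])))
B=[P(*p,54) for p in [(225,219),(270,217),(276,286),(233,288)]];print('block',B,np.mean(B,0))
print('vial',P(299,366,62),'cap',P(541,206,18),'spare',P(510,325,30),P(372,343,34))
print('tip px for z',[ (proj(i,[565.7,34.8,251+dz])*1.5625).round() for dz in (0,20,40)])
print('tip edges',P(380,355,251),P(420,355,251),P(378,405,251),P(420,405,251),P(358,375,251),P(440,375,251))
E
```

```text
collar [562.   38.4  86. ]
housing [array([486. ,  -6.4,  60. ]), array([517.3, 115.2,  60. ]), array([642.1,  86.1,  60. ]), array([609.6, -40.5,  60. ])] [563.75  38.6   60.  ]
125.5637288391835 75.56533759901792
130.70504963466408 75.60227376043302
128.2176664894507 -15.423646742867577
128.14776627003693 -13.125314079468453
block [array([500.4, -92.6,  54. ]), array([507.8, -56.9,  54. ]), array([564.2, -71.8,  54. ]), array([ 556.8, -107.8,   54. ])] [532.3   -82.275  54.   ]
vial [637.7 -74.   62. ] cap [560.4 167.4  18. ] spare [660.5 119.6  30. ] [644.4 -10.4  34. ]
tip px for z [array([397., 373.]), array([397., 402.]), array([397., 440.])]
tip edges [556.7  30.4 251. ] [560.5  45.1 251. ] [577.6  23.9 251. ] [581.7  40.  251. ] [562.8  19.9 251. ] [570.7  50.6 251. ]
```

Request:
carry_out([
  {"x": -0.045, "y": 0.012, "z": -0.01, "ax": 0, "ay": 0, "az": 0, "hand": -1},
  {"x": -0.08, "y": 0.0215, "z": -0.04, "ax": 0, "ay": 0, "az": 0, "hand": -1},
  {"x": -0.08, "y": 0.0215, "z": -0.1, "ax": 0, "ay": 0, "az": 0, "hand": -1},
  {"x": -0.08, "y": 0.0215, "z": -0.15, "ax": 0, "ay": 0, "az": 0, "hand": -1},
  {"x": -0.08, "y": 0.0215, "z": -0.177, "ax": 0, "ay": 0, "az": 0, "hand": -1},
])

```text
time_s: 2.08
eef_pos: [483.4, 58.5, 71.9]
ee_rot: [0.7, 0.089, 0.703, -0.089]
force: [1.2, 0.3, -0.8]
grip_width: 0.001
```

```bash
python3 snap.py w3; python3 -c "
from rig import ctrl;s=ctrl.sense();print(s['eef_pos'].round(1),s['force'].round(1),s['dq'].round(3))"
```

```text
2.075 [-0.12  0.43  1.8  -0.    0.92 -1.44] [483.4  58.5  71.9] [ 0.7003  0.0888  0.7027 -0.0888] [ 1.2  0.3 -0.8]
[482.3  58.6  69.7] [-2.2 -0.1 -4.1] [ 0.005 -0.047 -0.04   0.     0.113  0.001]
```

View pics/w3b.png

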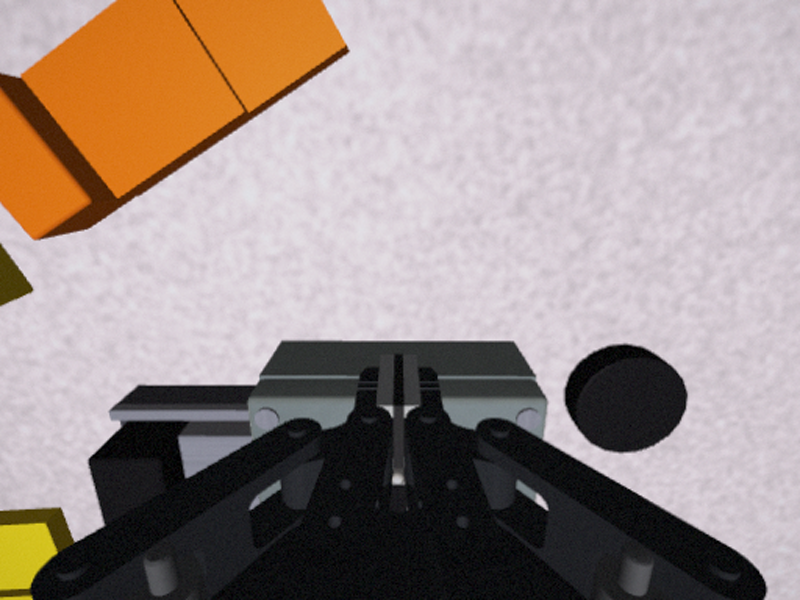

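Request:
carry_out([
  {"x": 0, "y": 0, "z": 0, "ax": 0, "ay": 0, "az": 0, "hand": -1},
  {"x": 0, "y": 0, "z": 0.002, "ax": 0, "ay": 0, "az": 0, "hand": -1},
])

```text
time_s: 2.38
eef_pos: [485.4, 58.3, 77.6]
ee_rot: [0.702, 0.089, 0.701, -0.089]
force: [-1.3, 0.6, -0.3]
grip_width: -0.006
```

```bash
python3 -c "
from rig import ctrl;s=ctrl.sense();print(s['time_s'],s['eef_pos'].round(1),s['ee_rot'].round(4),s['force'].round(1),s['wrist_torque'].round(2),s['dq'].round(3))
from snap import snap
snap('s1','scene')
import cv2
a=cv2.imread('pics/s1.png');cv2.imwrite('pics/s1c.png',cv2.resize(a[150:240,200:320],None,fx=6,fy=6,interpolation=cv2.INTER_CUBIC))"
```

```text
2.375 [485.4  58.3  77.6] [ 0.7023  0.0888  0.7008 -0.0888] [-1.3  0.6 -0.3] [-0.03 -0.04 -0.  ] [ 0.001 -0.034 -0.012  0.     0.037  0.   ]
```

View pics/s1c.png

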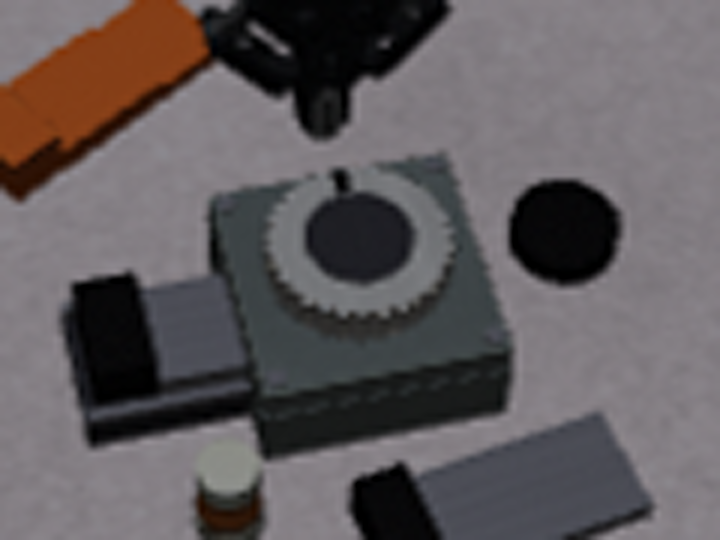

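```bash
cat > plan.py <<'E'
import numpy as np, sys
from scipy.optimize import brentq
C=np.array([562.5,38.5]); A0=165.7
def D(al,p,a=11,b=7.5,r=48):
    c,s=abs(np.cos(np.radians(al))),abs(np.sin(np.radians(al)))
    f=lambda d: np.hypot(max(d*c-a,0),max(d*s-b,0))-(r-p)
    return brentq(f,30,120)
def rows(cmd,seq):   # seq of (alpha,press,z)
    for al,p,z in seq:
        d=D(al,p); t=np.radians(al+A0); q=C+d*np.array([np.cos(t),np.sin(t)])
        sh=np.array([*q,z])-cmd; print(al,np.round(sh/1000,4).tolist())
E
python3 - <<'E'
from plan import *
rows(np.array([484.7,58.3,76.3]),[(0,-6,74),(0,0,74),(0,2,74),(8,2,74),(18,2,74)])
E
```

```text
0 [0.0148, -0.0037, -0.0023]
0 [0.0206, -0.0052, -0.0023]
0 [0.0226, -0.0057, -0.0023]
8 [0.0206, -0.0135, -0.0023]
18 [0.0193, -0.0236, -0.0023]
```

Request:
carry_out([
  {"x": 0.015, "y": -0.0035, "z": -0.0025, "ax": 0, "ay": 0, "az": 0, "hand": -1},
  {"x": 0.0205, "y": -0.005, "z": -0.0025, "ax": 0, "ay": 0, "az": 0, "hand": -1},
  {"x": 0.0225, "y": -0.0055, "z": -0.0025, "ax": 0, "ay": 0, "az": 0, "hand": -1},
  {"x": 0.0205, "y": -0.0135, "z": -0.0025, "ax": 0, "ay": 0, "az": 0, "hand": -1},
  {"x": 0.0195, "y": -0.0235, "z": -0.0025, "ax": 0, "ay": 0, "az": 0, "hand": -1},
])

```text
time_s: 3.05
eef_pos: [503.7, 34.4, 73.9]
ee_rot: [0.701, 0.089, 0.702, -0.089]
force: [-1.0, 1.3, 1.5]
grip_width: -0.001
```

```bash
cat > mark.py <<'E'
import numpy as np, cv2, pickle
from rig import ctrl, viewer
from h import proj
from plan import C
def mark(zt, rots=A0 if False else 165.7):
    s=ctrl.sense(); i=viewer.camera_info('scene'); im=viewer.capture('scene'); cv2.imwrite('pics/last.png',im)
    g=cv2.cvtColor(im,cv2.COLOR_BGR2GRAY).astype(np.float32)
    th=np.arange(0,360,2.); v=[]
    for t in np.radians(th):
        P=[proj(i,[C[0]+r*np.cos(t),C[1]+r*np.sin(t),zt]) for r in (33,36,39,42)]
        P=np.array(P,np.float32); v.append(cv2.remap(g,P[:,0:1].copy(),P[:,1:2].copy(),cv2.INTER_LINEAR).mean())
    v=np.array(v); sm=np.convolve(np.r_[v[-3:],v,v[:3]],np.ones(7)/7,'valid'); k=np.argsort(sm)[:1]
    dark=[((t-rots)%360,round(float(x))) for t,x in zip(th,sm) if x<np.median(sm)*.7]
    print('t',s['time_s'],'pos',s['eef_pos'].round(1),'F',s['force'].round(1),'med',np.median(sm).round(),'mark(deg)',((th[k]-rots)%360).round(1),'dark',[(round(a),b) for a,b in dark])
if __name__=='__main__':
    import sys; mark(float(sys.argv[1]))
E
sed -i 's/rots=A0 if False else 165.7/rots=165.7/' mark.py
python3 mark.py 86; python3 - <<'E'
from plan import *
rows(np.array([504.2,34.8,73.8]),[(a,2,74) for a in (36,54,72,90,108)])
E
```

```text
t 3.05 pos [503.7  34.4  73.9] F [-1.   1.3  1.5] med 117.0 mark(deg) [18.3] dark [(10, 76), (12, 62), (14, 49), (16, 40), (18, 36), (20, 39), (22, 47), (24, 60), (26, 74)]
36 [0.0032, -0.0182, 0.0002]
54 [0.0134, -0.0335, 0.0002]
72 [0.0285, -0.0435, 0.0002]
90 [0.0451, -0.0481, 0.0002]
108 [0.0619, -0.052, 0.0002]
```

Request:
carry_out([
  {"x": 0.003, "y": -0.018, "z": 0, "ax": 0, "ay": 0, "az": 0, "hand": -1},
  {"x": 0.0135, "y": -0.0335, "z": 0, "ax": 0, "ay": 0, "az": 0, "hand": -1},
  {"x": 0.0285, "y": -0.0435, "z": 0, "ax": 0, "ay": 0, "az": 0, "hand": -1},
  {"x": 0.045, "y": -0.048, "z": 0, "ax": 0, "ay": 0, "az": 0, "hand": -1},
  {"x": 0.062, "y": -0.052, "z": 0.001, "ax": 0, "ay": 0, "az": 0, "hand": -1},
])

```text
time_s: 3.72
eef_pos: [566.9, -21.9, 74.8]
ee_rot: [0.702, 0.087, 0.701, -0.091]
force: [-0.9, -8.0, -1.7]
grip_width: 0.001
```

```bash
python3 mark.py 87; python3 - <<'E'
from plan import *
rows(np.array([566.2,-17.2,74.8]),[(a,2,75.5) for a in (126,144,162,180,198)])
E
```

```text
t 3.725 pos [566.9 -21.9  74.8] F [-0.9 -8.  -1.7] med 105.0 mark(deg) [50.3] dark [(322, 72), (324, 60), (326, 49), (328, 39), (330, 31), (332, 24), (334, 20), (336, 17), (338, 16), (340, 15), (342, 15), (344, 14), (346, 14), (348, 15), (350, 15), (352, 15), (354, 15), (356, 14), (358, 13), (0, 12), (2, 11), (4, 10), (6, 9), (8, 8), (10, 7), (12, 6), (14, 6), (16, 5), (18, 5), (20, 5), (22, 5), (24, 4), (26, 4), (28, 4), (30, 4), (32, 4), (34, 4), (36, 4), (38, 4), (40, 4), (42, 4), (44, 4), (46, 4), (48, 4), (50, 4), (52, 4), (54, 4), (56, 4), (58, 5), (60, 5), (62, 5), (64, 5), (66, 5), (68, 5), (70, 5), (72, 5), (74, 5), (76, 5), (78, 5), (80, 4), (82, 4), (84, 4), (86, 5), (88, 6), (90, 9), (92, 14), (94, 22), (96, 32), (98, 44), (100, 58), (102, 72), (116, 68), (118, 55), (120, 44), (122, 38), (124, 38), (126, 46), (128, 58), (130, 72)]
126 [0.0179, 0.0015, 0.0007]
144 [0.0342, 0.0101, 0.0007]
162 [0.0459, 0.0244, 0.0007]
180 [0.0515, 0.0416, 0.0007]
198 [0.0548, 0.0595, 0.0007]
```

```bash
sed -i 's/b=7.5/b=11/' plan.py; python3 - <<'E'
from plan import *
rows(np.array([566.2,-17.2,74.8]),[(a,2,75.5) for a in (126,144,162,180,198)])
E
```

```text
126 [0.019, -0.0013, 0.0007]
144 [0.0355, 0.0085, 0.0007]
162 [0.0464, 0.024, 0.0007]
180 [0.0515, 0.0416, 0.0007]
198 [0.0555, 0.0595, 0.0007]
```

Request:
carry_out([
  {"x": 0.019, "y": -0.0015, "z": 0, "ax": 0, "ay": 0, "az": 0, "hand": -1},
  {"x": 0.0355, "y": 0.0085, "z": 0.0005, "ax": 0, "ay": 0, "az": 0, "hand": -1},
  {"x": 0.0465, "y": 0.024, "z": 0.0005, "ax": 0, "ay": 0, "az": 0, "hand": -1},
  {"x": 0.0515, "y": 0.0415, "z": 0.001, "ax": 0, "ay": 0, "az": 0, "hand": -1},
  {"x": 0.0555, "y": 0.0595, "z": 0.001, "ax": 0, "ay": 0, "az": 0, "hand": -1},
])

```text
time_s: 4.4
eef_pos: [623.1, 41.9, 76.0]
ee_rot: [0.703, 0.089, 0.7, -0.089]
force: [0.4, -1.6, -0.0]
grip_width: -0.002
```

```bash
sed -i "s/'dark',.*dark\])/'dark',[(round(a),b) for a,b in dark if b>25])/" mark.py; python3 mark.py 88; python3 - <<'E'
from plan import *
rows(np.array([621.7,42.3,75.8]),[(a,2,77) for a in (216,234,252,270,288)])
E
```

```text
t 4.4 pos [623.1  41.9  76. ] F [ 0.4 -1.6 -0. ] med 28.0 mark(deg) [338.3] dark []
216 [-0.0022, 0.0189, 0.0012]
234 [-0.012, 0.0354, 0.0012]
252 [-0.0275, 0.0463, 0.0012]
270 [-0.0451, 0.0514, 0.0012]
288 [-0.063, 0.0554, 0.0012]
```

Request:
carry_out([
  {"x": -0.002, "y": 0.019, "z": 0, "ax": 0, "ay": 0, "az": 0, "hand": -1},
  {"x": -0.012, "y": 0.0355, "z": 0.0005, "ax": 0, "ay": 0, "az": 0, "hand": -1},
  {"x": -0.0275, "y": 0.0465, "z": 0.0005, "ax": 0, "ay": 0, "az": 0, "hand": -1},
  {"x": -0.045, "y": 0.0515, "z": 0.001, "ax": 0, "ay": 0, "az": 0, "hand": -1},
  {"x": -0.063, "y": 0.0555, "z": 0.001, "ax": 0, "ay": 0, "az": 0, "hand": -1},
])

```text
time_s: 5.08
eef_pos: [557.6, 99.1, 77.0]
ee_rot: [0.702, 0.089, 0.701, -0.088]
force: [0.5, -0.4, 0.1]
grip_width: -0.001
```

```bash
python3 mark.py 89; python3 - <<'E'
from plan import *
rows(np.array([558.7,97.8,76.8]),[(a,2,78) for a in (306,324,342,360,378)])
E
```

```text
t 5.075 pos [557.6  99.1  77. ] F [ 0.5 -0.4  0.1] med 118.0 mark(deg) [274.3] dark [(266, 78), (268, 64), (270, 50), (272, 39), (274, 35), (276, 38), (278, 46), (280, 57), (282, 71)]
306 [-0.0189, -0.0023, 0.0012]
324 [-0.0354, -0.0121, 0.0012]
342 [-0.0463, -0.0276, 0.0012]
360 [-0.0514, -0.0452, 0.0012]
378 [-0.0554, -0.0631, 0.0012]
```

```bash
python3 - <<'E'
from plan import *
rows(np.array([558.7,97.8,76.8]),[(a,3.5,78) for a in (306,324,342,360,378)])
E
```

```text
306 [-0.0183, -0.0037, 0.0012]
324 [-0.0344, -0.0133, 0.0012]
342 [-0.0451, -0.0284, 0.0012]
360 [-0.05, -0.0456, 0.0012]
378 [-0.0539, -0.063, 0.0012]
```

Request:
carry_out([
  {"x": -0.0185, "y": -0.0035, "z": 0, "ax": 0, "ay": 0, "az": 0, "hand": -1},
  {"x": -0.0345, "y": -0.0135, "z": 0.0005, "ax": 0, "ay": 0, "az": 0, "hand": -1},
  {"x": -0.045, "y": -0.0285, "z": 0.0005, "ax": 0, "ay": 0, "az": 0, "hand": -1},
  {"x": -0.05, "y": -0.0455, "z": 0.001, "ax": 0, "ay": 0, "az": 0, "hand": -1},
  {"x": -0.054, "y": -0.063, "z": 0.001, "ax": 0, "ay": 0, "az": 0, "hand": -1},
])

```text
time_s: 5.75
eef_pos: [503.7, 34.5, 77.7]
ee_rot: [0.701, 0.089, 0.702, -0.089]
force: [-0.9, 0.2, 0.6]
grip_width: -0.001
```

```bash
python3 mark.py 90; python3 - <<'E'
from plan import *
rows(np.array([504.7,34.8,77.8]),[(a,2.5,79) for a in (36,54,72,90,108)])
E
```

```text
t 5.75 pos [503.7  34.5  77.7] F [-0.9  0.2  0.6] med 116.0 mark(deg) [316.3] dark [(308, 75), (310, 61), (312, 48), (314, 39), (316, 36), (318, 40), (320, 49), (322, 62), (324, 76)]
36 [0.0013, -0.0188, 0.0012]
54 [0.011, -0.0351, 0.0012]
72 [0.0264, -0.046, 0.0012]
90 [0.0438, -0.051, 0.0012]
108 [0.0616, -0.055, 0.0012]
```

```bash
python3 - <<'E'
from plan import *
rows(np.array([504.7,34.8,77.8]),[(a,5,79) for a in (36,54,72,90,108)])
print()
rows(np.array([504.7,34.8,77.8]),[(a,5,79) for a in (126,144,162,180,198)])
E
```

```text
36 [0.0036, -0.0179, 0.0012]
54 [0.0129, -0.0335, 0.0012]
72 [0.0277, -0.0439, 0.0012]
90 [0.0445, -0.0486, 0.0012]
108 [0.0614, -0.0525, 0.0012]

126 [0.0794, -0.0505, 0.0012]
144 [0.095, -0.0412, 0.0012]
162 [0.1054, -0.0264, 0.0012]
180 [0.1101, -0.0096, 0.0012]
198 [0.114, 0.0073, 0.0012]
```

Request:
carry_out([
  {"x": 0.0035, "y": -0.018, "z": 0, "ax": 0, "ay": 0, "az": 0, "hand": -1},
  {"x": 0.013, "y": -0.0335, "z": 0, "ax": 0, "ay": 0, "az": 0, "hand": -1},
  {"x": 0.0275, "y": -0.044, "z": 0.0005, "ax": 0, "ay": 0, "az": 0, "hand": -1},
  {"x": 0.0445, "y": -0.0485, "z": 0.001, "ax": 0, "ay": 0, "az": 0, "hand": -1},
  {"x": 0.0615, "y": -0.0525, "z": 0.001, "ax": 0, "ay": 0, "az": 0, "hand": -1},
])

```text
time_s: 6.42
eef_pos: [566.7, -21.7, 78.9]
ee_rot: [0.702, 0.087, 0.701, -0.091]
force: [-1.2, -7.0, 1.2]
grip_width: -0.003
```

```bash
python3 mark.py 90; python3 - <<'E'
from plan import *
rows(np.array([566.2,-17.7,78.8]),[(a,5,80) for a in (126,144,162,180,198)])
E
```

```text
t 6.425 pos [566.7 -21.7  78.9] F [-1.2 -7.   1.2] med 116.0 mark(deg) [26.3] dark [(320, 80), (322, 68), (324, 55), (326, 43), (328, 33), (94, 33), (96, 45), (98, 58), (100, 71)]
126 [0.0179, 0.002, 0.0012]
144 [0.0335, 0.0113, 0.0012]
162 [0.0439, 0.0261, 0.0012]
180 [0.0486, 0.0429, 0.0012]
198 [0.0525, 0.0598, 0.0012]
```

Request:
carry_out([
  {"x": 0.018, "y": 0.002, "z": 0, "ax": 0, "ay": 0, "az": 0, "hand": -1},
  {"x": 0.0335, "y": 0.0115, "z": 0.0005, "ax": 0, "ay": 0, "az": 0, "hand": -1},
  {"x": 0.044, "y": 0.026, "z": 0.0005, "ax": 0, "ay": 0, "az": 0, "hand": -1},
  {"x": 0.0485, "y": 0.043, "z": 0.001, "ax": 0, "ay": 0, "az": 0, "hand": -1},
  {"x": 0.0525, "y": 0.06, "z": 0.001, "ax": 0, "ay": 0, "az": 0, "hand": -1},
])

```text
time_s: 7.1
eef_pos: [622.2, 41.5, 80.7]
ee_rot: [0.705, 0.089, 0.698, -0.089]
force: [5.6, -1.4, -2.3]
grip_width: 0.003
```

```bash
python3 mark.py 91; python3 - <<'E'
from plan import *
rows(np.array([618.7,42.3,79.8]),[(a,5,81) for a in (216,234,252,270,288)])
E
```

```text
t 7.1 pos [622.2  41.5  80.7] F [ 5.6 -1.4 -2.3] med 27.0 mark(deg) [338.3] dark []
216 [-0.002, 0.0178, 0.0012]
234 [-0.0113, 0.0334, 0.0012]
252 [-0.0261, 0.0438, 0.0012]
270 [-0.0429, 0.0485, 0.0012]
288 [-0.0598, 0.0524, 0.0012]
```

Request:
carry_out([
  {"x": -0.002, "y": 0.018, "z": 0, "ax": 0, "ay": 0, "az": 0, "hand": -1},
  {"x": -0.0115, "y": 0.0335, "z": 0.0005, "ax": 0, "ay": 0, "az": 0, "hand": -1},
  {"x": -0.026, "y": 0.044, "z": 0.0005, "ax": 0, "ay": 0, "az": 0, "hand": -1},
  {"x": -0.043, "y": 0.0485, "z": 0.001, "ax": 0, "ay": 0, "az": 0, "hand": -1},
  {"x": -0.06, "y": 0.0525, "z": 0.001, "ax": 0, "ay": 0, "az": 0, "hand": -1},
])

```text
time_s: 7.78
eef_pos: [559.4, 97.3, 81.4]
ee_rot: [0.703, 0.09, 0.7, -0.087]
force: [1.9, 3.7, 2.4]
grip_width: 0.001
```

```bash
python3 mark.py 92; python3 - <<'E'
from plan import *
rows(np.array([558.7,94.8,80.8]),[(a,5,82) for a in (306,324,342,360,378)])
E
```

```text
t 7.775 pos [559.4  97.3  81.4] F [1.9 3.7 2.4] med 118.0 mark(deg) [292.3] dark [(282, 82), (284, 67), (286, 53), (288, 42), (290, 34), (292, 34), (294, 40), (296, 50), (298, 64), (300, 79)]
306 [-0.0178, -0.0021, 0.0012]
324 [-0.0334, -0.0114, 0.0012]
342 [-0.0438, -0.0262, 0.0012]
360 [-0.0485, -0.043, 0.0012]
378 [-0.0524, -0.0599, 0.0012]
```

```bash
python3 - <<'E'
from plan import *
rows(np.array([558.7,94.8,80.8]),[(306,5,82),(324,5,82),(342,5,82),(344,-10,82),(344,-35,82)])
E
```

```text
306 [-0.0178, -0.0021, 0.0012]
324 [-0.0334, -0.0114, 0.0012]
342 [-0.0438, -0.0262, 0.0012]
344 [-0.0576, -0.0204, 0.0012]
344 [-0.0793, -0.0077, 0.0012]
```

Request:
carry_out([
  {"x": -0.018, "y": -0.002, "z": 0.0005, "ax": 0, "ay": 0, "az": 0, "hand": -1},
  {"x": -0.0335, "y": -0.0115, "z": 0.0005, "ax": 0, "ay": 0, "az": 0, "hand": -1},
  {"x": -0.044, "y": -0.026, "z": 0.001, "ax": 0, "ay": 0, "az": 0, "hand": -1},
  {"x": -0.0575, "y": -0.0205, "z": 0.001, "ax": 0, "ay": 0, "az": 0, "hand": -1},
  {"x": -0.0795, "y": -0.0075, "z": 0.001, "ax": 0, "ay": 0, "az": 0, "hand": -1},
])

```text
time_s: 8.45
eef_pos: [479.5, 87.0, 81.9]
ee_rot: [0.702, 0.089, 0.701, -0.089]
force: [-1.1, -0.4, 0.0]
grip_width: 0.003
```

```bash
python3 mark.py 94; python3 -c "
import cv2
a=cv2.imread('pics/last.png');cv2.imwrite('pics/s2c.png',cv2.resize(a[150:240,200:320],None,fx=6,fy=6,interpolation=cv2.INTER_CUBIC))"
```

```text
t 8.45 pos [479.5  87.   81.9] F [-1.1 -0.4  0. ] med 117.0 mark(deg) [352.3] dark [(344, 77), (346, 62), (348, 49), (350, 40), (352, 39), (354, 44), (356, 54), (358, 68)]
```

View pics/s2c.png

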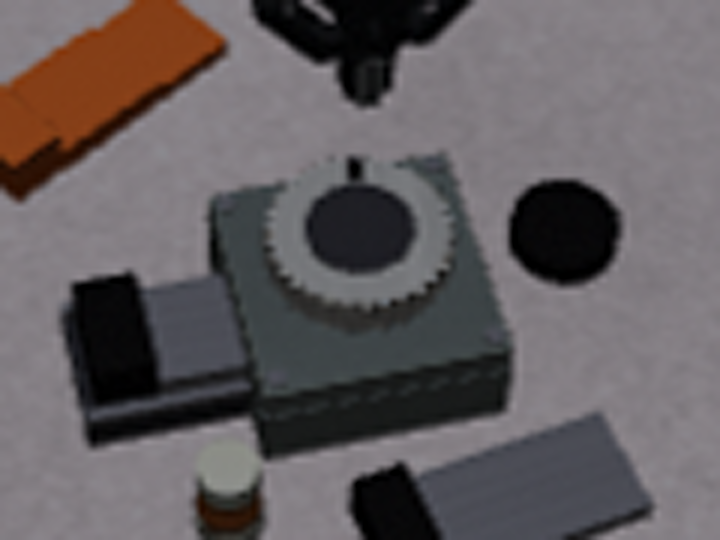

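Request:
carry_out([
  {"x": -0.01, "y": 0, "z": 0.05, "ax": 0, "ay": 0, "az": -0.1, "hand": -1},
  {"x": -0.01, "y": -0.03, "z": 0.09, "ax": 0, "ay": 0, "az": -0.25, "hand": -1},
  {"x": 0, "y": -0.07, "z": 0.1, "ax": 0, "ay": 0, "az": -0.42, "hand": -1},
  {"x": 0.01, "y": -0.115, "z": 0.1, "ax": 0, "ay": 0, "az": -0.6, "hand": -1},
  {"x": 0.02, "y": -0.155, "z": 0.1, "ax": 0, "ay": 0, "az": -0.77, "hand": -1},
])

```text
time_s: 9.12
eef_pos: [499.9, -69.6, 182.2]
ee_rot: [0.616, 0.348, 0.615, -0.348]
force: [0.1, 0.7, -0.1]
grip_width: -0.004
```

Request:
carry_out([
  {"x": 0.008, "y": -0.04, "z": 0, "ax": 0, "ay": 0, "az": -0.17, "hand": -1},
  {"x": 0.0165, "y": -0.0735, "z": 0, "ax": 0, "ay": 0, "az": -0.34, "hand": -1},
  {"x": 0.0165, "y": -0.0735, "z": 0, "ax": 0, "ay": 0, "az": -0.5, "hand": -1},
  {"x": 0.0165, "y": -0.0735, "z": 0, "ax": 0, "ay": 0, "az": -0.66, "hand": -1},
  {"x": 0.0165, "y": -0.0735, "z": 0, "ax": 0, "ay": 0, "az": -0.8, "hand": -1},
])

```text
time_s: 9.75
eef_pos: [516.1, -141.7, 181.9]
ee_rot: [0.432, 0.56, 0.432, -0.56]
force: [-0.0, -0.4, -0.5]
grip_width: -0.0
```

Request:
carry_out([
  {"x": 0, "y": 0, "z": -0.04, "ax": 0, "ay": 0, "az": 0, "hand": -1},
  {"x": 0, "y": 0, "z": -0.075, "ax": 0, "ay": 0, "az": 0, "hand": -1},
  {"x": 0, "y": 0, "z": -0.09, "ax": 0, "ay": 0, "az": 0, "hand": -1},
  {"x": 0, "y": 0, "z": -0.09, "ax": 0, "ay": 0, "az": 0, "hand": -1},
])

```text
time_s: 10.25
eef_pos: [515.9, -141.4, 91.7]
ee_rot: [-0.433, -0.559, -0.434, 0.559]
force: [0.2, -0.7, 0.5]
grip_width: -0.001
```

```bash
python3 mark.py 94; python3 snap.py w4
```

```text
t 10.25 pos [ 515.9 -141.4   91.7] F [ 0.2 -0.7  0.5] med 115.0 mark(deg) [352.3] dark [(344, 75), (346, 61), (348, 48), (350, 39), (352, 39), (354, 43), (356, 53), (358, 67)]
10.3 [-0.49  0.48  1.64 -0.    1.02 -0.24] [ 516.3 -141.5   92.6] [ 0.4338  0.5588  0.4331 -0.5585] [0.8 0.6 0.6]
```

View pics/w4b.png

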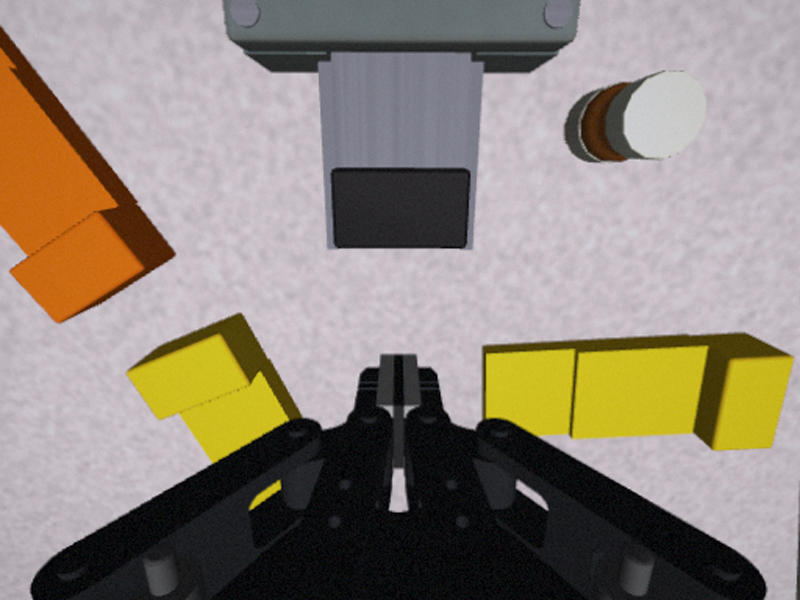

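Request:
carry_out([
  {"x": 0, "y": 0, "z": -0.03, "ax": 0, "ay": 0, "az": 0, "hand": -1},
  {"x": 0, "y": 0, "z": -0.05, "ax": 0, "ay": 0, "az": 0, "hand": -1},
  {"x": 0.0025, "y": 0.0095, "z": -0.056, "ax": 0, "ay": 0, "az": 0, "hand": -1},
  {"x": 0.005, "y": 0.0195, "z": -0.056, "ax": 0, "ay": 0, "az": 0, "hand": -1},
  {"x": 0.007, "y": 0.027, "z": -0.056, "ax": 0, "ay": 0, "az": 0, "hand": -1},
])

```text
time_s: 10.98
eef_pos: [523.5, -113.5, 36.9]
ee_rot: [0.434, 0.559, 0.433, -0.558]
force: [0.5, 0.2, -1.3]
grip_width: -0.0
```

Request:
carry_out([
  {"x": 0.0015, "y": 0.006, "z": 0, "ax": 0, "ay": 0, "az": 0, "hand": -1},
  {"x": 0.003, "y": 0.0115, "z": 0, "ax": 0, "ay": 0, "az": 0, "hand": -1},
  {"x": 0.0045, "y": 0.0175, "z": 0, "ax": 0, "ay": 0, "az": 0, "hand": -1},
  {"x": 0.006, "y": 0.0235, "z": 0, "ax": 0, "ay": 0, "az": 0, "hand": -1},
  {"x": 0.0075, "y": 0.029, "z": 0, "ax": 0, "ay": 0, "az": 0, "hand": -1},
])

```text
time_s: 11.6
eef_pos: [530.3, -84.9, 35.8]
ee_rot: [-0.434, -0.559, -0.433, 0.559]
force: [-0.8, -4.6, 3.1]
grip_width: 0.0
```

Request:
carry_out([
  {"x": 0.001, "y": 0.004, "z": 0, "ax": 0, "ay": 0, "az": 0, "hand": -1},
  {"x": 0.002, "y": 0.008, "z": 0, "ax": 0, "ay": 0, "az": 0, "hand": -1},
  {"x": 0.003, "y": 0.0115, "z": 0, "ax": 0, "ay": 0, "az": 0, "hand": -1},
  {"x": 0.004, "y": 0.0155, "z": 0, "ax": 0, "ay": 0, "az": 0, "hand": -1},
  {"x": 0.0045, "y": 0.0175, "z": 0, "ax": 0, "ay": 0, "az": 0, "hand": -1},
])

```text
time_s: 12.22
eef_pos: [534.5, -68.6, 35.8]
ee_rot: [-0.434, -0.558, -0.433, 0.559]
force: [-6.5, -18.3, 4.6]
grip_width: -0.003
```

```bash
python3 mark.py 94; python3 snap.py w5
```

```text
t 12.225 pos [534.5 -68.6  35.8] F [ -6.5 -18.3   4.6] med 115.0 mark(deg) [352.3] dark [(344, 76), (346, 61), (348, 48), (350, 40), (352, 39), (354, 44), (356, 54), (358, 68)]
12.275 [-0.34  0.58  1.67 -0.    0.9  -0.09] [534.4 -68.7  35.8] [-0.4342 -0.5577 -0.4333  0.5593] [ -4.  -10.2   2.8]
```

View pics/w5b.png

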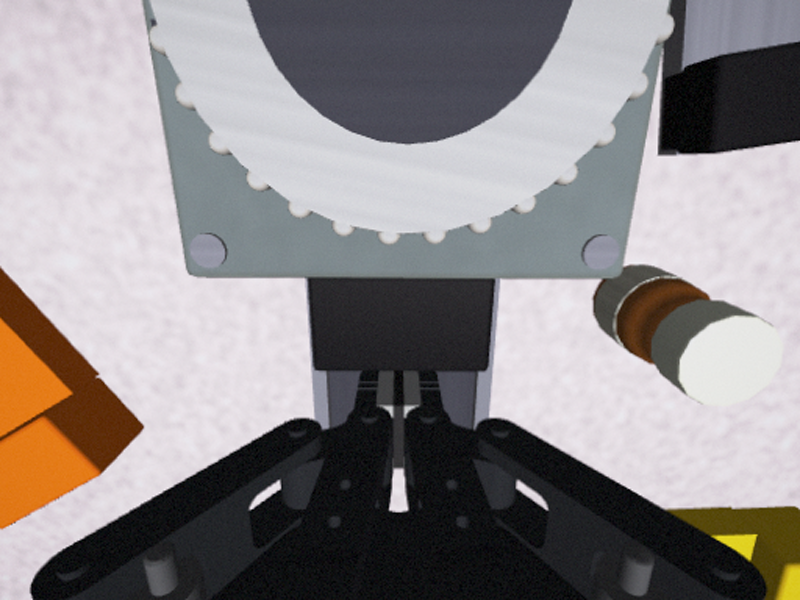

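Request:
carry_out([
  {"x": 0.0005, "y": 0.0015, "z": 0, "ax": 0, "ay": 0, "az": 0, "hand": -1},
  {"x": 0.0005, "y": 0.0025, "z": 0, "ax": 0, "ay": 0, "az": 0, "hand": -1},
  {"x": 0.0005, "y": 0.0025, "z": 0, "ax": 0, "ay": 0, "az": 0, "hand": -1},
])

```text
time_s: 12.7
eef_pos: [534.5, -68.6, 35.8]
ee_rot: [-0.435, -0.557, -0.433, 0.56]
force: [-9.4, -26.2, 4.4]
grip_width: -0.003
```

Request:
carry_out([
  {"x": -0.002, "y": -0.008, "z": 0, "ax": 0, "ay": 0, "az": 0, "hand": -1},
  {"x": -0.006, "y": -0.023, "z": 0, "ax": 0, "ay": 0, "az": 0, "hand": -1},
  {"x": -0.0125, "y": -0.0485, "z": 0.01, "ax": 0, "ay": 0, "az": 0, "hand": -1},
  {"x": -0.0175, "y": -0.068, "z": 0.05, "ax": 0, "ay": 0, "az": 0, "hand": -1},
  {"x": -0.0175, "y": -0.068, "z": 0.09, "ax": 0, "ay": 0, "az": 0, "hand": -1},
])

```text
time_s: 13.32
eef_pos: [517.1, -134.4, 126.5]
ee_rot: [-0.433, -0.559, -0.433, 0.559]
force: [0.4, 0.3, 1.0]
grip_width: 0.001
```

Request:
carry_out([
  {"x": 0, "y": 0, "z": 0.02, "ax": 0, "ay": 0, "az": 0, "hand": -1},
  {"x": 0, "y": 0, "z": 0.02, "ax": 0, "ay": 0, "az": 0, "hand": -1},
  {"x": 0, "y": 0, "z": 0.02, "ax": 0, "ay": 0, "az": 0, "hand": -1},
])

```text
time_s: 13.7
eef_pos: [517.2, -132.9, 144.5]
ee_rot: [-0.433, -0.558, -0.434, 0.559]
force: [0.1, 0.6, -0.1]
grip_width: 0.004
```

```bash
python3 mark.py 94; python3 snap.py w6
```

```text
t 13.7 pos [ 517.2 -132.9  144.5] F [ 0.1  0.6 -0.1] med 115.0 mark(deg) [352.3] dark [(344, 76), (346, 61), (348, 48), (350, 40), (352, 39), (354, 44), (356, 54), (358, 67)]
13.75 [-0.47  0.42  1.59  0.    1.14 -0.22] [ 517.2 -132.9  144.4] [-0.4327 -0.5583 -0.4343  0.559 ] [ 0.4  0.2 -0.1]
```

View pics/w6b.png

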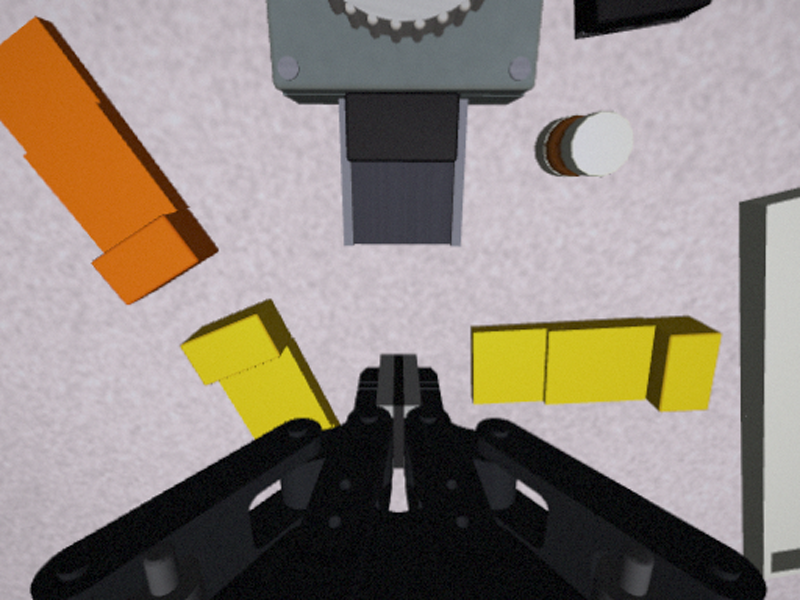

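```bash
python3 -c "
from h import *;import pickle
i=pickle.load(open('w6.pkl','rb'));P=at_z(i,402/1.5625,161/1.5625,54);print(P.round(1),(P[:2]-[563,38.5])@np.array([.249,.969]))
from rig import finish_job;print(finish_job())"
```

```text
[538.8 -58.2  54. ] -99.73074853692152
the job is handed in; nothing more can be done
None
```

I loosened the collar by about two turns, pushed the slide home until it hit the hard stop, moved clear and handed the job in. The interface gave no verdict.

- **Collar:** I rolled the shut fingertips anticlockwise round the rim, with some slip in the first turn until I pressed harder. The index mark last read about 352°, which is 711–712° in total (about 12.4 rad against a target of 12.57). The collar had visibly risen by about the 8 mm that two turns should give, and the mark did not move during the push.
- **Slide:** I pushed it by its black end block until the force reached about 28 N with no further movement. The last picture shows the block flat against the housing. Its outer face measured −99.7 mm from the housing centre, against −99 mm when fully home, so it is about 0.7 mm off (camera calibration is good to about 2 mm).
- **At hand-in:** The gripper was clear of everything, at about 144 mm height with forces near zero and 13.8 s on the clock. The vial showed no sign of having moved; I did not measure the other bystanders again. No check failed or disagreed.

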